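# Hang the spool carrier on both hooks

### The job

Pick up the thread-spool carrier by its wooden handle and hang its top bar in both hooks of the rack, in either direction. The two hooks are clamped at different heights, up to a few centimetres apart, that nobody has measured, so feel the bar gently down into them and, before letting go, press down lightly for a moment (about 10 N on each hook, never over 16 N on either) so that you know both have it; then let go and leave it hanging still. Keep the carrier upright and leave the dye pot and the beeswax alone.

Things in the scene. Friction and masses are not known exactly. Their poses are not given: they have to be found in the camera images.
- carrier: Spool carrier, 0.45-0.75 kg: plywood tray 70 x 225 mm with three thread spools fixed in it, a flat steel upright at each end, a round steel top bar and a wooden handle. Origin: centre of the tray's underside; x across the tray, y along the bar, z up. Bar: 10 mm thick, axis 110 mm above the origin, reaching y = +-155 mm. Centre of mass about 50 mm above the origin.
- handle (a point): Grip point in the wooden handle, an upright block over the bar's middle, 143 mm above the carrier's origin (33 mm above the bar axis); axes as the carrier's. Block: 14 mm thick (x), 44 mm wide (y), from 116 to 166 mm above the origin, rising from a steel finger guard 60 (x) x 44 mm whose top is 22 mm below this point. Pinch it from above across x; it can pivot a little about x between the pads.
- bar_mid (a point): Middle of the top bar's axis, 110 mm above the carrier's origin; axes as the carrier's. On either side the bare bar from 111 to 152 mm along y is what goes into a hook; an upright (6 mm thick, 22 mm wide) stands at 108 mm, a black end knob 20 mm thick begins at 152 mm.
- rack: Fixed hook rack: two posts, 14 mm square and 189 mm high, at y = +135 and -135 mm, on flat feet 22 mm thick, 65 mm to the front (-x), 40 mm behind. Origin on the bench midway between the posts; hooks reach out to -x, toward the robot; y along the line of the posts, z up. A tube joins the posts, 60 mm up and 22 mm behind. The carrier's bar hangs along this y, 38 mm in front, either way round.
- left_post: Left post (rack's +y) with its rigid hook; origin at its foot, axes as the rack's. A blue clamp carries an upturned hook of 8 mm rod, open at the top: trough bottom flat from x = -45 to -31 mm, red ball tip at x = -58 mm, its top 28 mm above the axis of a seated bar. Clamp height is unmeasured and differs between posts: a seated bar's axis lies 135 to 165 mm above this origin.
- right_post: Right post (rack's -y) with its hook, same shape as the left; its own clamp height in the same range.
- dye_pot: Dark red pot with a tan lid, 70 mm wide, 50 mm high, on the bench; origin under its centre. Leave alone.
- wax: Yellow block of beeswax, 38 x 60 x 21 mm, on the bench; origin under its centre. Leave alone.
- slab: Fixed grey marble setting slab, 110 x 270 x 34 mm, on which the carrier stands at the start (the carrier's origin is then 34 mm above the bench); origin under its centre.

How it is judged:
By the outcome, as a careful person would: the job done as asked, in the order asked, and still so for the second after the job is handed in, with the robot touching nothing.
It also fails if it takes over 64 s, if anything falls off the work surface, if the arm or the gripper's body presses on something with over 40 N, if the wrist force passes 120 N, or if a joint passes its speed limit or range.

### The arm

A 6-joint arm with a two-finger parallel gripper is mounted at the origin on the work surface; the furniture and walls round the work are solid. World frame = base frame: x ahead of the robot, y to its left, z up, the work surface at z = 0. Lengths are in mm, angles in rad, forces in N, time in s.
With the tool pointing down it reaches from about 350 to 875 mm from the base axis. Payload 4.2 kg.
Tool frame: the origin (TCP) lies between the finger pads; the fingertips stand 25 mm ahead of it and the grasp point (between the pads) lies 6 mm ahead of it; z points along the fingers, y is the line along which they close (so a half turn about z gives the same grasp; the last joint's range is limited). The gripper opens to 85 mm and grips with 20 to 120 N. Pads are 22 mm wide; open, the fingers measure 114 mm over their backs; the gripper's body (76 mm by 85 mm) begins 54 mm behind the grasp point. The pads swing forward as they close: fully open they stand 13 mm farther back than shut.
Start: joints at [1.555, 0.385, 0.008, 0, -1.194, -0.259], TCP at [169.565, 601.537, 256.312] pointing down, gripper open.
Joint ranges: [-3.14, 3.14], [-1.21, 2.06], [-1.07, 1.41], [-3.16, 2.05], [-2.99, -0.16], [-3.1, 3.1]. Speed limits (rad/s): [2.79, 2.79, 3.14, 3.14, 3.14, 3.14].

### API

Orientations are given as a unit quaternion [x, y, z, w].
In Python, from bench import read_state, get_image, job_done gives the robot as it stands.
- The arm moves only by the tool play_rows, never from a script. Its argument "series" is a list of rows, each a list of 6 numbers: the shift along the world's x, y, z in mm, then the turn, a rotation vector about the world's x, y, z in units of 6 degrees (1.0 is 6 degrees). A call has 1 to 20 rows; each row shifts and turns the commanded pose from where the row before left it; what a row does not reach is not made up. A row lasts 1/12 s, in which the tool goes at most 41.7 mm and 7.16 degrees, less where a joint would pass 70% of its speed; a pose out of reach is approached as far as the arm can. A call is refused whole if a number of a shift passes 41.7 or a number of a turn 1, either way. A call with a gripper value outside its range is refused whole. "gripper" is the opening, from 0 (shut) to 1 (fully open), set as the call begins (left out, the last holds). The fingers move at their own pace and stop on an object; the grip force is fixed at half the most. Time passes only in rows, so rows that do not move let the fingers close. It gives the time, the measured TCP pose, the force, the opening and the grip force at its end, in the units of the state.
- read_state(): the state, without advancing time (a new reading comes with each control period).
- get_image(name): name is "scene" or "top" or "wrist"; returns a dict with "image" (420x560x3 uint8, red, green, blue), "fx", "fy", "cx", "cy" (pixels), "dist_coeffs" ([k1, k2, p1, p2, k3] as OpenCV has them; the pictures are not rectified), "eye" and "rotation" of the camera in the world. Camera axes: x right, y down, z forward; pixel columns grow to the right and rows downward; lengths in mm; the calibration is good to about 2 mm. A picture is of the moment at which its call begins. There is no depth.
- job_done(): hands the job in; it is judged then, once.
The state is a dict: "clock": time; "joints": joint angles; "joint_vel": joint speeds; "joint_efforts": joint torques, N m; "position": TCP position; "ee_rot": TCP orientation; "contact_force": force on the tool from outside, world axes, zero at the start; "wrist_torque": the same for the moment, N m; "gripper_width": finger opening in mm; "grasp_force": force on a finger pad.
Only numpy, scipy, OpenCV 4.12 (cv2) and the standard library are available. Lean on these libraries where they do the work, as an engineer would, in place of code of your own. Each camera call takes 0.05 s, during which the arm holds its last target. There are 200 camera calls.

## Working session

There is one attempt and no reset: what is moved stays moved. The work goes in short steps, Python scripts to look and compute and a tool call to move; the robot and the scene stay as the last step left them, time stands still between calls to the robot, and variables do not carry over. Pictures are saved under pics/ and viewed, at most 10 in all, crops included, and the job is handed in when it is done.

Besides the shell and the picture viewer there is one more tool, called after "Request:" as name(argument=value, ...) on one line, values as JSON. play_rows: Moves the arm, as the interface text tells. Its arguments: {"type":"object","properties":{"series":{"type":"array","items":{"type":"array","items":{"type":"number"}}},"gripper":{"type":"number"}},"required":["series"]}

```bash
mkdir -p pics; cat > h.py <<'E'
import numpy as np,cv2,json
from bench import read_state,get_image,job_done
def shot(n,f):
    d=get_image(n); cv2.imwrite('pics/'+f+'.png',cv2.cvtColor(np.asarray(d['image'],np.uint8),cv2.COLOR_RGB2BGR))
    json.dump({k:np.asarray(v).tolist() for k,v in d.items() if k!='image'},open('pics/'+f+'.json','w')); return d
def load(f):
    d=json.load(open('pics/'+f+'.json')); d['image']=cv2.imread('pics/'+f+'.png')[:,:,::-1]; return d
def ray(d,uv):
    K=np.array([[d['fx'],0,d['cx']],[0,d['fy'],d['cy']],[0,0,1.]])
    p=cv2.undistortPoints(np.array([[uv]],float),K,np.array(d['dist_coeffs'],float))[0,0]
    v=np.array(d['rotation'])@np.array([p[0],p[1],1.]); return np.array(d['eye'],float),v/np.linalg.norm(v)
def plane(d,uv,z):
    e,v=ray(d,uv); return e+v*(z-e[2])/v[2]
def tri(*obs):
    A=0;b=0
    for d,uv in obs:
        e,v=ray(d,uv);P=np.eye(3)-np.outer(v,v);A=A+P;b=b+P@e
    x=np.linalg.solve(A,b)
    return x,[float(np.linalg.norm(np.cross(x-ray(d,uv)[0],ray(d,uv)[1]))) for d,uv in obs]
E
python3 - <<'E'
from h import *
for n in ['scene','top','wrist']:
    d=shot(n,n+'0'); print(n,d['eye'],np.array(d['rotation']).round(3).tolist(),d['fx'],d['dist_coeffs'])
print(read_state())
a=[cv2.imread(f'pics/{n}0.png') for n in ['scene','top','wrist']]
E
```

```text
scene [ 707.20269533 -592.51493979  632.34646395] [0.872, 0.163, -0.073, -0.456] 383.9647632348096 [0.00847068 0.         0.         0.         0.        ]
top [ 385.26321868   95.31017249 1213.24977243] [-0.706, 0.707, -0.029, 0.021] 485.08172123033506 [-0.16220632  0.          0.          0.          0.        ]
wrist [249.45418789 579.69027657 373.5647058 ] [-0.596, 0.787, 0.13, -0.099] 341.6217341710494 [-0.03483307  0.          0.          0.          0.        ]
{'clock': 0.15, 'joints': array([ 1.55457954e+00,  3.85385269e-01,  6.95488311e-03, -3.51554835e-04,
       -1.19398472e+00, -2.58597929e-01]), 'joint_vel': array([-0.00052087, -0.00196615,  0.00265847,  0.001493  ,  0.00067206,
        0.00075406]), 'joint_efforts': array([-1.46923549e-04, -3.92678475e+01,  1.88582182e+01,  4.18861851e+00,
       -3.40649996e-03, -2.33189596e-06]), 'position': array([169.48190405, 601.17940614, 255.47560126]), 'ee_rot': array([ 9.90565236e-01, -1.37039527e-01, -6.43438862e-05,  8.23207610e-04]), 'contact_force': array([-0.5201089 , -0.3740214 , -0.18997468]), 'wrist_torque': array([ 0.05241724,  0.03902442, -0.01394754]), 'grasp_force': 0.0, 'gripper_width': 86.05990349459547}
```

View pics/scene0.png

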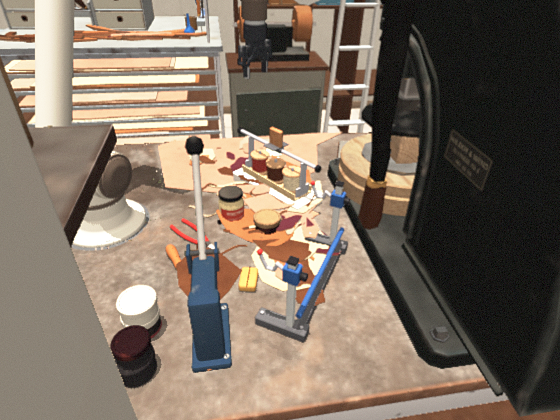

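View pics/top0.png

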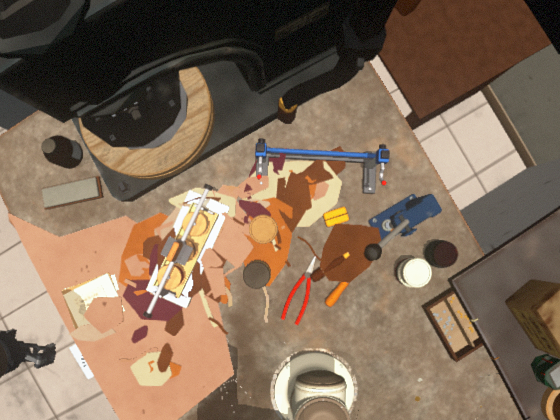

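The scene view shows the carrier at about (275,165) and the rack posts at (337,200) and (292,275). In the top view the carrier is at (183,248) and the rack runs from (261,155) to (376,158). I'll enlarge both.

```bash
python3 - <<'E'
import cv2,numpy as np
s=cv2.imread('pics/scene0.png');t=cv2.imread('pics/top0.png')
f=lambda a,k:cv2.resize(a,None,fx=k,fy=k,interpolation=cv2.INTER_CUBIC)
A=f(s[120:220,230:360],3);B=f(s[180:345,250:355],2.4)   # 390x300 ; 252x396
C=f(t[180:320,140:235],2.7);D=f(t[130:200,245:400],2.5)
o=np.zeros((600,800,3),np.uint8)
def put(i,x,y):
    i=i[:600-y,:800-x];o[y:y+i.shape[0],x:x+i.shape[1]]=i
put(A,0,0);put(B,540,0);put(C,0,300-0) if False else put(C,270-0,300) ;put(D,0,400) if False else None
put(A,0,0)
cv2.imwrite('pics/c1.png',o)
o[:]=0;put(f(t[130:200,245:400],4.5),0,0);put(f(s[180:250,300:360],3.8),0,320);put(f(s[250:320,260:330],3.8),300,320);cv2.imwrite('pics/c2.png',o)
E
```

```text
(no output)
```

View pics/c1.png

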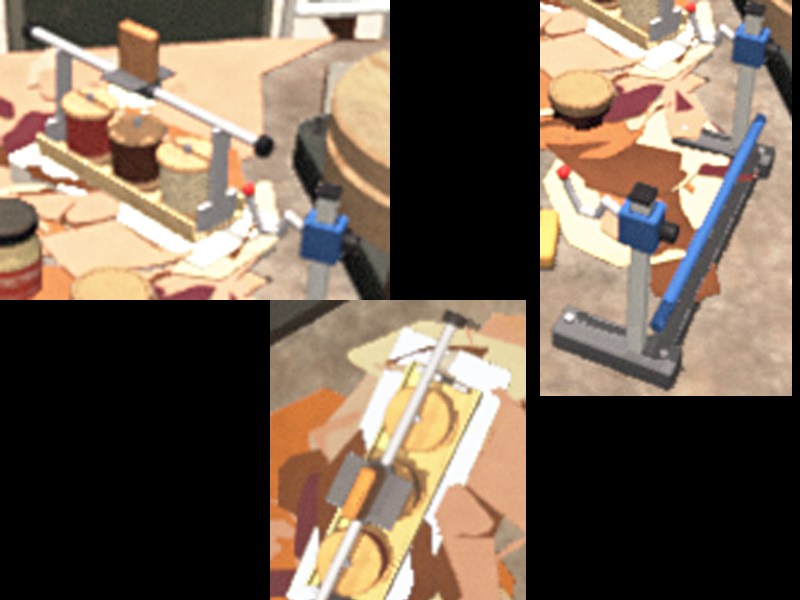

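View pics/c2.png

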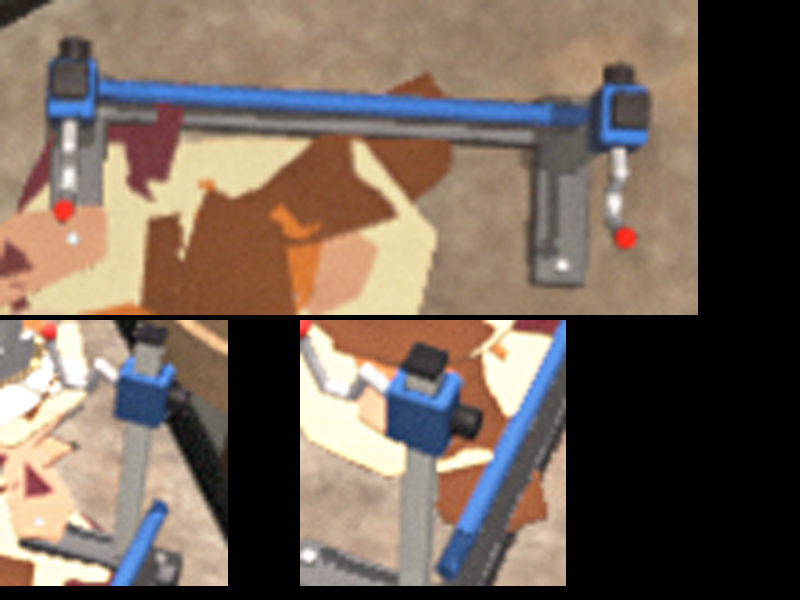

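The crops show the red ball tips at scene (312.7,182.7) and (260.6,251.7), and top (259.2,176.7) and (383.9,182.9). The knobs are at scene (241.7,130.7) and (317.7,168.3), and top (209,187.5) and (150,311). The handle top is at scene (276.7,128.8) and top (173.5,250).

```bash
python3 - <<'E'
from h import *
s=load('scene0');t=load('top0')
def red(d,c,r=5):
    im=d['image'].astype(int);m=(im[:,:,0]>150)&(im[:,:,1]<90)&(im[:,:,2]<90)
    y,x=np.nonzero(m);k=np.hypot(x-c[0],y-c[1])<r
    return (x[k].mean(),y[k].mean(),int(k.sum())) if k.any() else None
L=[red(s,(312.7,182.7)),red(t,(259.2,176.7))];R=[red(s,(260.6,251.7)),red(t,(383.9,182.9))]
print(L,R)
for n,(a,b) in dict(Lball=L,Rball=R,knobFar=((317.7,168.3),(209.3,187.4)),knobNear=((241.7,130.7),(150,311)),handTop=((276.7,128.8),(173.3,250.4)),Lpost=((339.2,184.5),(260.9,147.4)),Rpost=((292,262),(384.5,154.3))).items():
    x,e=tri((s,a[:2]),(t,b[:2]));print(n,x.round(1),np.round(e,1))
def pix(u,v): return (u/4.5+245,v/4.5+130)
for n,p in dict(Lfootfront=(66,215),Rf=(560,265)).items(): print(n,plane(t,pix(*p),22).round(1))
# tube ends
print(plane(t,pix(110,88),66).round(1),plane(t,pix(570,113),66).round(1))
E
```

```text
[(np.float64(312.2), np.float64(183.4), 5), (np.float64(258.5), np.float64(176.28571428571428), 14)] [(np.float64(259.5), np.float64(251.9), 10), (np.float64(383.47058823529414), np.float64(182.35294117647058), 17)]Traceback (most recent call last):
  File "<stdin>", line 10, in <module>
  File "h.py", line 17, in tri
    e,v=ray(d,uv);P=np.eye(3)-np.outer(v,v);A=A+P;b=b+P@e
        ~~~^^^^^^
  File "h.py", line 11, in ray
    v=np.array(d['rotation'])@np.array([p[0],p[1],1.]); return np.array(d['eye'],float),v/np.linalg.norm(v)
      ~~~~~~~~~~~~~~~~~~~~~~~^~~~~~~~~~~~~~~~~~~~~~~~~
ValueError: matmul: Input operand 1 has a mismatch in its core dimension 0, with gufunc signature (n?,k),(k,m?)->(n?,m?) (size 3 is different from 4)
```

Rotation is a quaternion, so I'll convert it with scipy.

```bash
sed -i "s/np.array(d\['rotation'\])@/Rotation.from_quat(d['rotation']).as_matrix()@/; 1a from scipy.spatial.transform import Rotation" h.py; python3 - <<'E'
from h import *
s=load('scene0');t=load('top0')
for n,(a,b) in dict(Lball=((312.5,183),(258.7,176.4)),Rball=((260,251.8),(383.6,182.5)),knobFar=((317.7,168.3),(209.3,187.4)),knobNear=((241.7,130.7),(150,311)),handTop=((276.7,128.8),(173.3,250.4)),Lpost=((339.2,184.5),(260.9,147.4)),Rpost=((292,262),(384.5,154.3))).items():
    x,e=tri((s,a[:2]),(t,b[:2]));print(n,x.round(1),np.round(e,1))
def pix(u,v): return (u/4.5+245,v/4.5+130)
for n,p in dict(Lfootfront=(66,215),Rf=(560,265)).items(): print(n,plane(t,pix(*p),22).round(1))
print(plane(t,pix(110,88),66).round(1),plane(t,pix(570,113),66).round(1))
print(Rotation.from_quat(read_state()['ee_rot']).as_matrix().round(2).tolist())
E
```

```text
Lball [518.1 130.1 171.8] [0.1 0.1]
Rball [ 504.1 -139.   183.4] [0.5 0.5]
knobFar [498.3 240.8 147.4] [1.4 1.4]
knobNear [223.7 371.3 147.9] [0. 0.]
handTop [359.9 307.8 203.8] [0.8 0.8]
Lpost [579.5 125.2 185.4] [0.4 0.4]
Rpost [ 564.8 -142.5  184.1] [0.3 0.3]
Lfootfront [533.8 132.8  22. ]
Rf [ 506.1 -139.9   22. ]
[596.4 108.1  66. ] [ 583.6 -138.2   66. ]
[[0.96, -0.27, -0.0], [-0.27, -0.96, -0.0], [0.0, 0.0, -1.0]]
```

Request:
play_rows(series=[[8,-12,2,0,0,-0.1],[16,-24,3,0,0,-0.14],[16,-25,3,0,0,-0.14],[16,-25,3,0,0,-0.14],[16,-25,3,0,0,-0.14],[16,-25,3,0,0,-0.14],[16,-25,3,0,0,-0.14],[16,-25,3,0,0,-0.14],[16,-25,3,0,0,-0.14],[16,-25,3,0,0,-0.14],[16,-25,3,0,0,-0.14],[16,-25,2,0,0,-0.12],[7,-9,0,0,0,0],[0,0,0,0,0,0],[0,0,0,0,0,0],[0,0,0,0,0,0]], gripper=1)

```text
clock: 1.48
position: [360.3, 306.9, 290.1]
ee_rot: [0.975, -0.22, -0.0, 0.0]
contact_force: [-0.0, 0.5, -0.1]
gripper_width: 85.1
grasp_force: 0.0
```

```bash
python3 - <<'E'
from h import *
d=shot('wrist','w1');s=read_state();print(s['position'],s['joints'],s['ee_rot'],d['eye'])
E
```

```text
[360.18127317 307.17189424 290.11273616] [ 1.05038068e+00  9.81738357e-02 -2.90749618e-01 -1.60857032e-04
 -1.18207691e+00  7.70182421e-02] [ 9.75518622e-01 -2.19916808e-01 -1.01152972e-04  7.55990087e-05] [435.3544808  272.12165629 408.35325498]
```

View pics/w1.png

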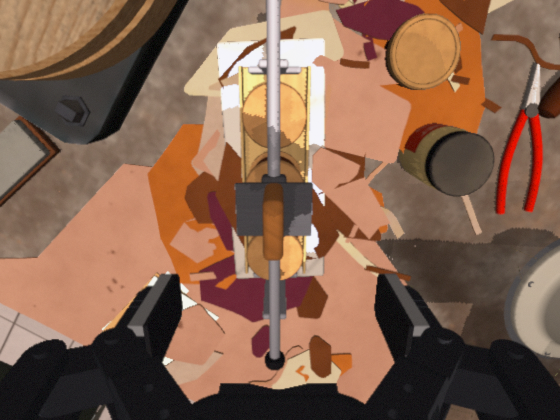

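The handle is centred at column ~272, with its back top edge at row ~258. The guard spans (235..312, 182..236) and the near knob is at (275,361). The gripper is nearly aligned.

```bash
python3 - <<'E'
from h import *
d=load('w1');s=load('scene0')
p=lambda u,v,z:plane(d,(u,v),z).round(1)
g=[p(u,v,155) for u,v in((235,182),(312,184),(312,236),(235,236))];print('guard',g,np.mean(g,0),np.linalg.norm(g[0]-g[1]),np.linalg.norm(g[0]-g[3]))
a,b=p(272.5,60,144),p(274.8,345,144);print('bar',a,b,np.degrees(np.arctan2(*(a-b)[1::-1])))
print('handle back edge',p(272,258,200),'knob',p(275,361,144))
for n,a,b in(('knob',(275,361),(241.7,130.7)),):print(n,tri((d,a),(s,b)))
E
```

```text
guard [array([390., 330., 155.]), array([363.3, 277.5, 155. ]), array([323.6, 294.8, 155. ]), array([350.2, 351. , 155. ])] [356.775 313.325 155.   ] 58.899405769498216 45.00044444224969
bar [456.5 266.4 144. ] [230.1 373.  144. ] -25.213310088100798
handle back edge [340.2 321.8 200. ] knob [212.6 381.2 144. ]
knob (array([216.91330261, 380.30924352, 144.92444999]), [2.741531789245392, 2.741531789245482])
```

Request:
play_rows(series=[[-1,3,-4,0,0,0],[-1,2.7,-8,0,0,0],[0,0,-12,0,0,0],[0,0,-15,0,0,0],[0,0,-15,0,0,0],[0,0,-15,0,0,0],[0,0,-12,0,0,0],[0,0,-10,0,0,0],[0,0,-8,0,0,0],[0,0,-5,0,0,0],[0,0,-2,0,0,0],[0,0,0,0,0,0],[0,0,0,0,0,0]])

```text
clock: 2.62
position: [358.7, 312.6, 184.6]
ee_rot: [0.975, -0.22, 0.0, -0.0]
contact_force: [0.3, 0.2, -0.1]
gripper_width: 85.6
grasp_force: 0.0
```

Request:
play_rows(series=[[0,0,0,0,0,0],[0,0,0,0,0,0],[0,0,0,0,0,0],[0,0,0,0,0,0],[0,0,0,0,0,0],[0,0,0,0,0,0],[0,0,0,0,0,0],[0,0,0,0,0,0],[0,0,0,0,0,0],[0,0,0,0,0,0],[0,0,0,0,0,0],[0,0,0,0,0,0]], gripper=0)

```text
clock: 3.62
position: [358.5, 312.1, 184.5]
ee_rot: [0.975, -0.22, 0.0, 0.0]
contact_force: [-1.7, -1.7, 4.5]
gripper_width: 13.6
grasp_force: 59.8
```

Request:
play_rows(series=[[0,0,1,0,0,0],[0,0,3,0,0,0],[0,0,6,0,0,0],[0,0,9,0,0,0],[0,0,10,0,0,0],[0,0,10,0,0,0],[0,0,10,0,0,0],[0,0,10,0,0,0],[0,0,9,0,0,0],[0,0,6,0,0,0],[0,0,3,0,0,0],[0,0,1,0,0,0],[0,0,0,0,0,0],[0,0,0,0,0,0],[0,0,0,0,0,0],[0,0,0,0,0,0]])

```text
clock: 4.95
position: [358.4, 312.0, 261.8]
ee_rot: [0.975, -0.22, -0.0, 0.001]
contact_force: [-0.2, -0.3, -6.6]
gripper_width: 13.0
grasp_force: 58.6
```

```bash
python3 - <<'E'
from h import *
t=load('top0');s=load('scene0');print(tri((t,(373,252)),(s,(195,145))))
for k in('contact_force','wrist_torque','joints'):print(k,read_state()[k].round(2))
E
```

```text
(array([359.87466377, -82.91234548, 333.436184  ]), [1.052731115341755, 1.0527311153418246])
contact_force [-0.19 -0.32 -6.55]
wrist_torque [ 0.03 -0.01  0.02]
joints [ 1.06  0.12 -0.33 -0.   -1.11  0.07]
```

```bash
python3 - <<'E'
from h import *
a=shot('scene','s1')['image'];b=shot('top','t1')['image']
o=np.hstack([cv2.resize(np.asarray(i,np.uint8),(400,300)) for i in(a,b)])[:,:,::-1];cv2.imwrite('pics/c3.png',o)
E
```

```text
(no output)
```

View pics/c3.png

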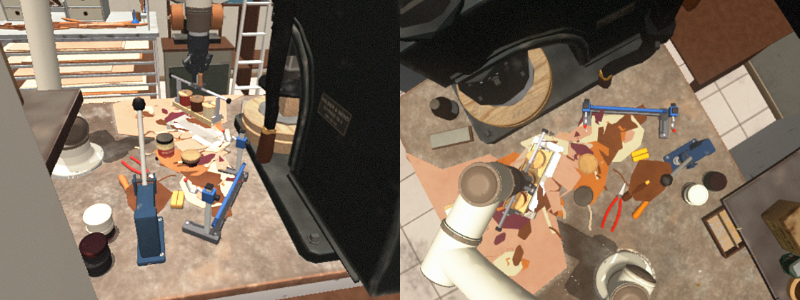

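Carrier held upright; the forearm comes from the left and sits high, so it clears the lever (~(360,-83,333)). I'll carry it to a staging point in front of the rack.

Request:
play_rows(series=[[2,-5.6,0,0,0,-0.2],[4,-11,0,0,0,-0.4],[6,-16.8,0,0,0,-0.6],[6.9,-19.5,0,0,0,-0.7],[6.9,-19.5,0,0,0,-0.7],[6.9,-19.5,0,0,0,-0.7],[6.9,-19.5,0,0,0,-0.7],[6.9,-19.5,0,0,0,-0.7],[6.9,-19.5,0,0,0,-0.7],[6.9,-19.5,0,0,0,-0.7],[6.9,-19.5,0,0,0,-0.7],[6.9,-19.5,0,0,0,-0.7],[6.9,-19.5,0,0,0,-0.7],[6.9,-19.5,0,0,0,-0.7],[6.9,-19.5,0,0,0,-0.7],[6.9,-19.5,0,0,0,-0.7],[5,-14,0,0,0,-0.5],[3,-8.4,0,0,0,-0.3],[2,-5.6,0,0,0,-0.2],[0,0,0,0,0,0]])

```text
clock: 6.72
position: [470.2, -3.7, 262.2]
ee_rot: [-0.686, 0.728, 0.0, -0.0]
contact_force: [-0.5, -0.7, -5.6]
gripper_width: 13.4
grasp_force: 58.6
```

Request:
play_rows(series=[[0,0,0,0,0,0],[0,0,0,0,0,0],[0,0,0,0,0,0],[0,0,0,0,0,0],[0,0,0,0,0,0],[0,0,0,0,0,0]])

```text
clock: 7.22
position: [470.2, -2.3, 262.3]
ee_rot: [-0.687, 0.727, -0.0, 0.0]
contact_force: [0.4, 0.2, -5.7]
gripper_width: 13.4
grasp_force: 58.5
```

```bash
python3 - <<'E'
from h import *
a=np.asarray(shot('scene','s2')['image'],np.uint8);b=np.asarray(shot('wrist','w2')['image'],np.uint8);np_=np.asarray(shot('top','t2')['image'],np.uint8)
o=np.zeros((600,800,3),np.uint8);o[:300,:400]=cv2.resize(np_,(400,300));o[:300,400:]=cv2.resize(a,(400,300))
o[300:,:400]=cv2.resize(b,(400,300));o[300:,400:]=cv2.resize(a[80:290,180:460],(400,300),interpolation=cv2.INTER_CUBIC);cv2.imwrite('pics/c4.png',o[:,:,::-1])
print(read_state()['joints'])
E
```

```text
[ 3.41386972e-01  1.13727371e-01 -3.45155059e-01 -4.11090189e-05
 -1.11193162e+00 -3.98056984e-01]
```

View pics/c4.png

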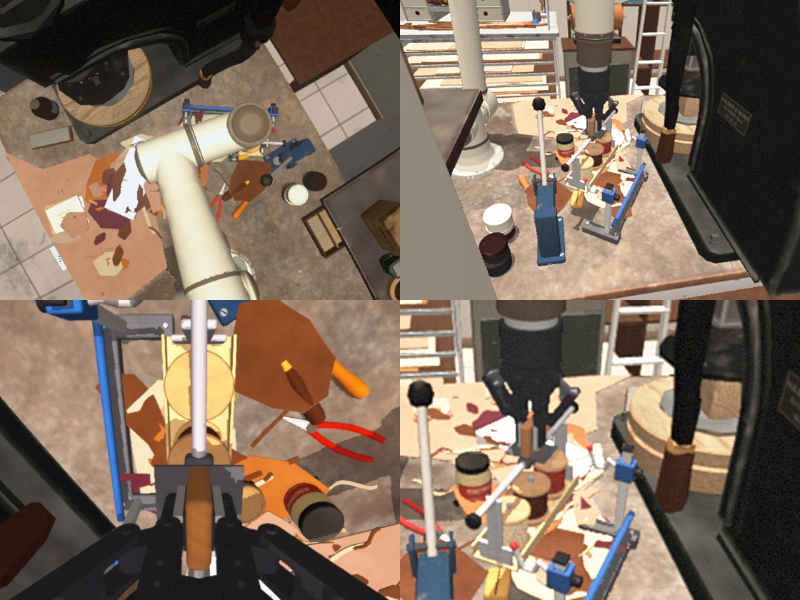

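The carrier stands in front of the rack, level and clear. The -y knob is at scene ≈(230.4,234.7). I'll compare it with its kinematically expected position to calibrate the camera bias.

```bash
python3 - <<'E'
from h import *
d=load('s2');im=d['image'].astype(int);w=load('w2')
g=im.sum(2); 
y,x=np.mgrid[:420,:560];k=(g<110)&(np.hypot(x-230.4,y-234.7)<9);print('knob px',x[k].mean(),y[k].mean(),k.sum())
u=(x[k].mean(),y[k].mean())
def proj(d,P):
    R=Rotation.from_quat(d['rotation']);K=np.array([[d['fx'],0,d['cx']],[0,d['fy'],d['cy']],[0,0,1.]])
    return cv2.projectPoints((R.inv().apply(np.array(P)-d['eye'])).reshape(1,3),np.zeros(3),np.zeros(3),K,np.array(d['dist_coeffs']))[0].ravel()
ax=np.array([-.0561,-.9984,0]);q=read_state()['ee_rot'];print('tool y',Rotation.from_quat(q).as_matrix()[:,1])
c=np.array([470.2,-2.3,221.8])
for z in(-3,0,3):print(z,proj(d,c+ax*157+[0,0,z]))
print('bar in wrist cam expect', proj(w,c+ax*60),proj(w,c+ax*150),'Rball',proj(w,[504.1,-139,180]))
print('machine',tri((load('top0'),(288,108)),(load('scene0'),(375,185))))
for n in('Lball','Rball'):pass
E
```

```text
knob px 230.7608695652174 235.84782608695653 46
tool y [-9.98393653e-01  5.66578635e-02  3.06225348e-05]
-3 [231.04205924 236.99602782]
0 [230.94028248 235.60557832]
3 [230.83794383 234.20761884]
bar in wrist cam expect [278.04893859 142.00516775] [278.1418709  -90.82484231] Rball [197.52447212 -14.39620349]
machine (array([656.25019429,  68.75375362, 234.86276546]), [3.716287190793506, 3.7162871907937776])
```

Request:
play_rows(series=[[2,0,0,0,0,0],[5,-0.5,0,0,0,0],[8,-0.5,0,-0.05,0,0],[9,-0.5,0,-0.1,0,0],[9,-0.5,0,-0.1,0.01,0],[9,0,0,-0.1,0.01,0],[8,0,0,-0.06,0,0],[6,0,0,0,0,0],[4,0,0,0,0,0],[2,0,0,0,0,0],[0,0,0,0,0,0],[0,0,0,0,0,0],[0,0,0,0,0,0],[0,0,0,0,0,0],[0,0,0,0,0,0]])

```text
clock: 8.62
position: [532.0, -4.7, 262.5]
ee_rot: [-0.687, 0.727, -0.015, -0.015]
contact_force: [-0.7, 0.1, -6.0]
gripper_width: 13.3
grasp_force: 58.6
```

```bash
cat > st.py <<'E'
from h import *
s=read_state()
print(s['clock'],s['position'].round(1),s['contact_force'].round(2),s['wrist_torque'].round(3),Rotation.from_quat(s['ee_rot']).as_matrix().round(4).tolist())
E
python3 st.py; python3 - <<'E'
from h import *
a=np.asarray(shot('scene','s3')['image'],np.uint8);b=np.asarray(shot('wrist','w3')['image'],np.uint8)
o=np.hstack([cv2.resize(a[130:290,210:370],(400,400),interpolation=cv2.INTER_CUBIC),cv2.resize(b[:200,100:300],(400,400),interpolation=cv2.INTER_CUBIC)]);cv2.imwrite('pics/c5.png',o[:,:,::-1])
E
```

```text
8.6167 [532.   -4.7 262.5] [-0.68  0.07 -5.95] [ 0.172 -0.082  0.056] [[-0.0569, -0.9984, -0.0018], [-0.9975, 0.0569, -0.0428], [0.0428, -0.0006, -0.9991]]
```

View pics/c5.png

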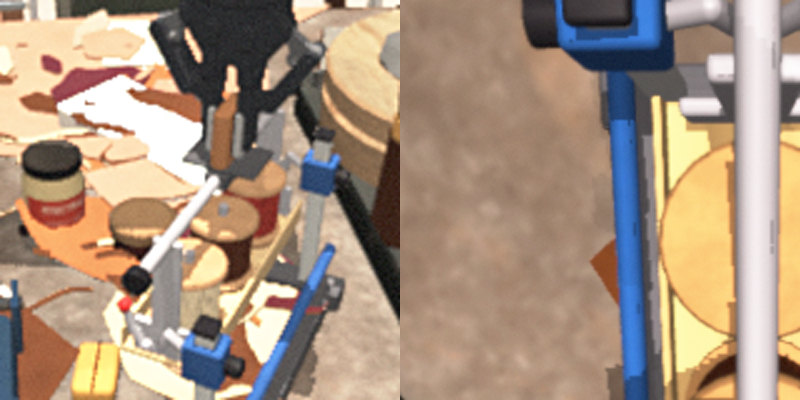

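The -y knob is just in front of and above the right ball, and the bar runs over the hook rod in the wrist view, as planned. Lowering.

Request:
play_rows(series=[[0,0,-2,0,0,0],[0,0,-4,0,0,0],[0,0,-5,0,0,0],[0,0,-6,0,0,0],[0,0,-6,0,0,0],[0,0,-6,0,0,0],[0,0,-6,0,0,0],[0,0,-5,0,0,0],[0,0,-4,0,0,0],[0,0,-3,0,0,0],[0,0,-2,0,0,0],[0,0,-1,0,0,0],[0,0,0,0,0,0],[0,0,0,0,0,0],[0,0,0,0,0,0]])

```text
clock: 9.97
position: [532.5, -4.6, 212.6]
ee_rot: [-0.687, 0.727, -0.015, -0.015]
contact_force: [0.4, -0.3, -6.6]
gripper_width: 13.1
grasp_force: 58.6
```

```bash
python3 st.py
```

```text
9.9667 [532.5  -4.6 212.6] [ 0.43 -0.33 -6.58] [ 0.192 -0.08  -0.012] [[-0.0569, -0.9984, -0.0014], [-0.9975, 0.0569, -0.0428], [0.0428, -0.0011, -0.9991]]
```

Request:
play_rows(series=[[0,0,-1,0,0,0],[0,0,-1,0,0,0],[0,0,-1,0,0,0],[0,0,-1,0,0,0],[0,0,-1,0,0,0],[0,0,-1,0,0,0],[0,0,-1,0,0,0],[0,0,-1,0,0,0],[0,0,-1,0,0,0],[0,0,-1,0,0,0],[0,0,0,0,0,0],[0,0,0,0,0,0]])

```text
clock: 10.97
position: [532.2, -4.7, 202.2]
ee_rot: [-0.687, 0.727, -0.015, -0.016]
contact_force: [-0.3, 0.5, -6.3]
gripper_width: 13.6
grasp_force: 58.6
```

```bash
python3 st.py
```

```text
10.9667 [532.2  -4.7 202.2] [-0.26  0.53 -6.28] [ 0.155 -0.021  0.   ] [[-0.0569, -0.9984, -0.0023], [-0.9975, 0.0569, -0.043], [0.0431, -0.0002, -0.9991]]
```

Request:
play_rows(series=[[0,0,-0.5,0,0,0],[0,0,-0.5,0,0,0],[0,0,-0.5,0,0,0],[0,0,-0.5,0,0,0],[0,0,-0.5,0,0,0],[0,0,-0.5,0,0,0],[0,0,-0.5,0,0,0],[0,0,-0.5,0,0,0],[0,0,0,0,0,0],[0,0,0,0,0,0]])

```text
clock: 11.8
position: [532.3, -4.7, 198.3]
ee_rot: [-0.687, 0.727, -0.015, -0.016]
contact_force: [-0.0, 0.1, -6.9]
gripper_width: 13.4
grasp_force: 58.6
```

```bash
python3 st.py
```

```text
11.8 [532.3  -4.7 198.3] [-0.04  0.09 -6.94] [0.164 0.032 0.02 ] [[-0.0569, -0.9984, -0.0022], [-0.9975, 0.0569, -0.043], [0.043, -0.0003, -0.9991]]
```

Request:
play_rows(series=[[0,0,-0.5,0,0,0],[0,0,-0.5,0,0,0],[0,0,-0.5,0,0,0],[0,0,-0.5,0,0,0],[0,0,0,0,0,0],[0,0,0,0,0,0]])

```text
clock: 12.3
position: [532.2, -4.7, 196.3]
ee_rot: [-0.687, 0.727, -0.015, -0.016]
contact_force: [-0.5, -0.6, -6.9]
gripper_width: 13.3
grasp_force: 58.6
```

```bash
python3 st.py
```

```text
12.3 [532.2  -4.7 196.3] [-0.54 -0.6  -6.93] [ 0.204 -0.003  0.02 ] [[-0.0569, -0.9984, -0.0023], [-0.9975, 0.0569, -0.043], [0.043, -0.0002, -0.9991]]
```

Request:
play_rows(series=[[0,0,-0.5,0,0,0],[0,0,-0.5,0,0,0],[0,0,-0.5,0,0,0],[0,0,-0.5,0,0,0],[0,0,0,0,0,0],[0,0,0,0,0,0]])

```text
clock: 12.8
position: [532.2, -4.6, 194.6]
ee_rot: [-0.687, 0.727, -0.015, -0.016]
contact_force: [-1.2, 0.1, -4.6]
gripper_width: 13.4
grasp_force: 59.0
```

```bash
python3 st.py
```

```text
12.8 [532.2  -4.6 194.6] [-1.18  0.05 -4.57] [0.241 0.421 0.011] [[-0.0566, -0.9984, -0.0021], [-0.9975, 0.0566, -0.043], [0.0431, -0.0004, -0.9991]]
```

Request:
play_rows(series=[[0,0,-0.3,0,0,0],[0,0,-0.2,0,0,0],[0,0,0,0,0,0],[0,0,0,0,0,0],[0,0,0,0,0,0]])

```text
clock: 13.22
position: [532.3, -4.7, 194.4]
ee_rot: [-0.687, 0.727, -0.015, -0.015]
contact_force: [-2.1, 1.7, 1.6]
gripper_width: 13.3
grasp_force: 59.7
```

```bash
python3 st.py
```

```text
13.2167 [532.3  -4.7 194.4] [-2.06  1.72  1.62] [0.367 1.017 0.035] [[-0.0567, -0.9984, -0.0018], [-0.9975, 0.0567, -0.0431], [0.0431, -0.0007, -0.9991]]
```

Request:
play_rows(series=[[0,0,0.5,0,0,0],[0,0,1,0,0,0],[0,0,1,0,0,0],[-1,0,0,0,0,0],[-1,0,0,0,0,0],[-1,0,0,0,0,0],[0,0,0,0,0,0],[0,0,0,0,0,0]])

```text
clock: 13.88
position: [529.3, -4.6, 196.2]
ee_rot: [-0.687, 0.727, -0.015, -0.015]
contact_force: [0.3, 1.4, -6.3]
gripper_width: 13.3
grasp_force: 58.6
```

```bash
python3 st.py
```

```text
13.8833 [529.3  -4.6 196.2] [ 0.31  1.37 -6.31] [ 0.183 -0.169  0.039] [[-0.0569, -0.9984, -0.002], [-0.9975, 0.0569, -0.0429], [0.0429, -0.0005, -0.9991]]
```

Request:
play_rows(series=[[0,0,-0.5,0,0,0],[0,0,-0.5,0,0,0],[0,0,-0.5,0,0,0],[0,0,-0.3,0,0,0],[0,0,-0.2,0,0,0],[0,0,0,0,0,0],[0,0,0,0,0,0],[0,0,0,0,0,0]])

```text
clock: 14.55
position: [529.6, -4.6, 194.6]
ee_rot: [-0.687, 0.727, -0.015, -0.015]
contact_force: [1.4, -0.9, -3.7]
gripper_width: 13.7
grasp_force: 58.9
```

```bash
python3 st.py
```

```text
14.55 [529.6  -4.6 194.6] [ 1.41 -0.86 -3.7 ] [-0.059 -0.365  0.138] [[-0.0566, -0.9984, -0.0011], [-0.9975, 0.0566, -0.0429], [0.0429, -0.0013, -0.9991]]
```

Request:
play_rows(series=[[0,0,1,0,0,0],[0.7,0,0,0,0,0],[0.7,0,0,0,0,0],[0,0,-0.5,0,0,0],[0,0,-0.5,0,0,0],[0,0,-0.3,0,0,0],[0,0,0,0,0,0],[0,0,0,0,0,0],[0,0,0,0,0,0]])

```text
clock: 15.3
position: [530.4, -4.7, 194.4]
ee_rot: [-0.687, 0.727, -0.015, -0.016]
contact_force: [-3.1, 1.2, 0.3]
gripper_width: 13.3
grasp_force: 59.5
```

```bash
python3 st.py
```

```text
15.3 [530.4  -4.7 194.4] [-3.11  1.17  0.26] [ 0.315  0.915 -0.074] [[-0.0569, -0.9984, -0.0024], [-0.9974, 0.057, -0.043], [0.0431, -0.0, -0.9991]]
```

Request:
play_rows(series=[[0,0,-0.2,0,0,0],[0,0,0,0,0,0],[0,0,0,0,0,0],[0,0,0,0,0,0]])

```text
clock: 15.63
position: [530.5, -4.7, 194.2]
ee_rot: [-0.687, 0.727, -0.015, -0.016]
contact_force: [-4.6, 1.9, 4.4]
gripper_width: 13.0
grasp_force: 60.1
```

```bash
python3 st.py
```

```text
15.6333 [530.5  -4.7 194.2] [-4.62  1.87  4.45] [ 0.404  1.496 -0.129] [[-0.0568, -0.9984, -0.0023], [-0.9975, 0.0568, -0.0431], [0.0432, -0.0001, -0.9991]]
```

Request:
play_rows(series=[[-0.4,-0.2,0,-0.01,0,0],[-0.4,-0.2,0,0,0,0],[0,0,0,0,0,0],[0,0,0,0,0,0],[0,0,0,0,0,0]])

```text
clock: 16.05
position: [530.3, -4.8, 194.2]
ee_rot: [-0.687, 0.727, -0.016, -0.015]
contact_force: [-1.9, 3.2, 4.1]
gripper_width: 13.2
grasp_force: 60.1
```

```bash
python3 st.py
```

```text
16.05 [530.3  -4.8 194.2] [-1.87  3.23  4.08] [ 0.915  1.093 -0.103] [[-0.0567, -0.9984, -0.0007], [-0.9974, 0.0567, -0.0435], [0.0435, -0.0017, -0.9991]]
```

Request:
play_rows(series=[[-0.3,0.3,0,0,0,0],[-0.3,0.3,0,0,0,0],[0,0,-0.2,0,0,0],[0,0,0,0,0,0],[0,0,0,0,0,0],[0,0,0,0,0,0]])

```text
clock: 16.55
position: [530.1, -4.6, 194.2]
ee_rot: [-0.687, 0.727, -0.016, -0.015]
contact_force: [-0.0, -0.4, 5.8]
gripper_width: 13.4
grasp_force: 60.3
```

```bash
python3 st.py
```

```text
16.55 [530.1  -4.6 194.2] [-0.04 -0.42  5.85] [-0.176 -0.123 -0.029] [[-0.0567, -0.9984, 0.0001], [-0.9974, 0.0566, -0.0441], [0.044, -0.0026, -0.999]]
```

Request:
play_rows(series=[[0,0,-0.2,-0.02,0,0],[0,0,-0.15,0,0,0],[0,0,0,0,0,0],[0,0,0,0,0,0],[0,0,0,0,0,0]])

```text
clock: 16.97
position: [530.1, -4.6, 194.1]
ee_rot: [-0.687, 0.727, -0.017, -0.016]
contact_force: [-0.1, -1.1, 6.7]
gripper_width: 13.3
grasp_force: 60.5
```

```bash
python3 st.py
```

```text
16.9667 [530.1  -4.6 194.1] [-0.15 -1.09  6.68] [-0.055  0.158 -0.049] [[-0.0567, -0.9984, 0.0003], [-0.9973, 0.0566, -0.0461], [0.046, -0.003, -0.9989]]
```

Request:
play_rows(series=[[0,0,-0.15,0,0,0],[0,0,-0.15,0,0,0],[0,0,0,0,0,0],[0,0,0,0,0,0],[0,0,0,0,0,0]])

```text
clock: 17.38
position: [530.2, -4.6, 194.1]
ee_rot: [-0.687, 0.727, -0.017, -0.016]
contact_force: [-0.3, -0.9, 8.4]
gripper_width: 13.5
grasp_force: 60.6
```

```bash
python3 st.py
```

```text
17.3833 [530.2  -4.6 194.1] [-0.25 -0.85  8.38] [ 0.022  0.285 -0.054] [[-0.0567, -0.9984, 0.0005], [-0.9973, 0.0566, -0.0462], [0.0461, -0.0031, -0.9989]]
```

Request:
play_rows(series=[[0,0,-0.2,0,0,0],[0,0,-0.2,0,0,0],[0,0,-0.2,0,0,0],[0,0,0,0,0,0],[0,0,0,0,0,0],[0,0,0,0,0,0]])

```text
clock: 17.88
position: [530.2, -4.6, 194.0]
ee_rot: [-0.687, 0.727, -0.017, -0.016]
contact_force: [-1.2, -0.2, 11.0]
gripper_width: 13.3
grasp_force: 61.1
```

```bash
python3 st.py
```

```text
17.8833 [530.2  -4.6 194. ] [-1.19 -0.16 10.98] [ 0.031  0.539 -0.156] [[-0.0566, -0.9984, 0.0008], [-0.9973, 0.0565, -0.0463], [0.0462, -0.0034, -0.9989]]
```

Request:
play_rows(series=[[-0.2,0,-0.2,0,0,0],[0,0,-0.2,0,0,0],[0,0,-0.1,0,0,0],[0,0,0,0,0,0],[0,0,0,0,0,0],[0,0,0,0,0,0],[0,0,0,0,0,0],[0,0,0,0,0,0],[0,0,0,0,0,0]])

```text
clock: 18.63
position: [530.1, -4.6, 194.0]
ee_rot: [-0.687, 0.727, -0.017, -0.015]
contact_force: [-2.5, 0.4, 11.8]
gripper_width: 13.1
grasp_force: 61.3
```

```bash
python3 st.py; python3 - <<'E'
from h import *
a=np.asarray(shot('scene','s4')['image'],np.uint8);b=np.asarray(shot('wrist','w4')['image'],np.uint8)
o=np.hstack([cv2.resize(a[140:300,220:380],(400,400),interpolation=cv2.INTER_CUBIC),cv2.resize(b[:200,150:350],(400,400),interpolation=cv2.INTER_CUBIC)]);cv2.imwrite('pics/c6.png',o[:,:,::-1])
E
```

```text
18.6333 [530.1  -4.6 194. ] [-2.46  0.42 11.76] [ 0.015  0.75  -0.13 ] [[-0.0564, -0.9984, 0.0014], [-0.9973, 0.0563, -0.0464], [0.0462, -0.004, -0.9989]]
```

View pics/c6.png

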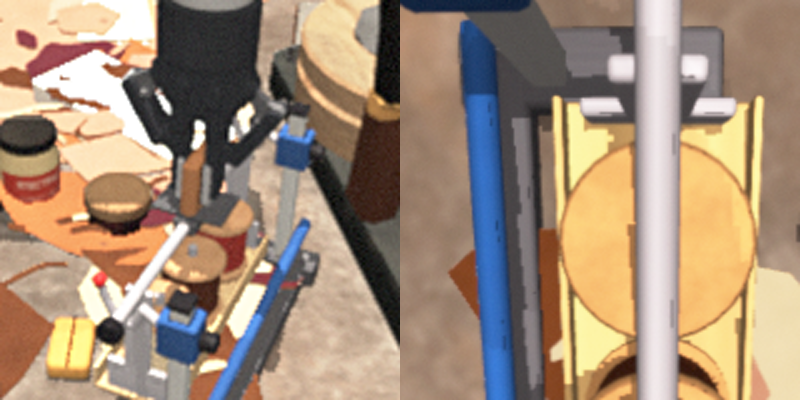

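The bar lies in the right hook behind the ball (≈(100,280) in the crop). The computed bar-to-ball height difference is about 24 mm at both hooks, so both have it. I'll press a touch more, hold, then unload.

Request:
play_rows(series=[[-0.3,0,-0.15,0,0,0],[-0.2,0,-0.15,0,0,0],[0,0,0,0,0,0],[0,0,0,0,0,0],[0,0,0,0,0,0],[0,0,0,0,0,0],[0,0,0,0,0,0],[0,0,0,0,0,0],[0,0,0,0,0,0],[0,0,0,0,0,0]])

```text
clock: 19.57
position: [530.1, -4.6, 194.0]
ee_rot: [-0.687, 0.727, -0.018, -0.015]
contact_force: [-1.3, -1.1, 12.2]
gripper_width: 13.1
grasp_force: 61.3
```

```bash
python3 st.py
```

```text
19.5667 [530.1  -4.6 194. ] [-1.27 -1.07 12.22] [-0.053  0.58  -0.119] [[-0.0564, -0.9984, 0.0025], [-0.9973, 0.0562, -0.0463], [0.0461, -0.0052, -0.9989]]
```

Request:
play_rows(series=[[0,0,0.4,0,0,0],[0,0,0.4,0,0,0],[0,0,0.4,0,0,0],[0,0,0.3,0,0,0],[0,0,0,0,0,0],[0,0,0,0,0,0],[0,0,0,0,0,0]])

```text
clock: 20.15
position: [530.0, -4.6, 194.2]
ee_rot: [-0.687, 0.727, -0.017, -0.015]
contact_force: [0.5, -1.6, 7.3]
gripper_width: 12.8
grasp_force: 60.4
```

```bash
python3 st.py
```

```text
20.15 [530.   -4.6 194.2] [ 0.53 -1.63  7.26] [-0.174 -0.238 -0.017] [[-0.0567, -0.9984, 0.0019], [-0.9973, 0.0565, -0.046], [0.0458, -0.0045, -0.9989]]
```

Request:
play_rows(series=[[0.2,0.2,0.4,0,0,0],[0,0,0.3,0,0,0],[0,0,0.2,0,0,0],[0,0,0,0,0,0],[0,0,0,0,0,0],[0,0,0,0,0,0]])

```text
clock: 20.65
position: [529.9, -4.5, 194.2]
ee_rot: [-0.687, 0.727, -0.017, -0.016]
contact_force: [3.9, -3.4, 2.8]
gripper_width: 13.1
grasp_force: 59.9
```

```bash
python3 st.py
```

```text
20.65 [529.9  -4.5 194.2] [ 3.92 -3.35  2.83] [-0.816 -1.205  0.087] [[-0.0568, -0.9984, 0.0006], [-0.9973, 0.0567, -0.0462], [0.0461, -0.0032, -0.9989]]
```

Request:
play_rows(series=[[0.4,-0.3,0.2,0,0,0],[0.3,-0.2,0.2,0,0,0],[0,0,0,0,0,0],[0,0,0,0,0,0],[0,0,0,0,0,0]])

```text
clock: 21.07
position: [529.9, -4.5, 194.3]
ee_rot: [-0.687, 0.727, -0.016, -0.016]
contact_force: [5.2, -0.7, 0.5]
gripper_width: 12.9
grasp_force: 59.6
```

```bash
python3 st.py
```

```text
21.0667 [529.9  -4.5 194.3] [ 5.19 -0.7   0.51] [-0.174 -1.445  0.058] [[-0.0567, -0.9984, -0.001], [-0.9973, 0.0567, -0.0457], [0.0457, -0.0016, -0.999]]
```

Request:
play_rows(series=[[0.4,0,0.1,0,0,0],[0.4,0,0.1,0,0,0],[0.2,0,0,0,0,0],[0,0,0,0,0,0],[0,0,0,0,0,0]])

```text
clock: 21.48
position: [530.1, -4.6, 194.3]
ee_rot: [-0.686, 0.727, -0.016, -0.017]
contact_force: [1.9, 1.0, 0.8]
gripper_width: 13.5
grasp_force: 59.7
```

```bash
python3 st.py
```

```text
21.4833 [530.1  -4.6 194.3] [1.92 0.98 0.85] [ 0.329 -0.916  0.04 ] [[-0.057, -0.9984, -0.003], [-0.9973, 0.057, -0.0458], [0.0459, 0.0004, -0.9989]]
```

Request:
play_rows(series=[[0.3,0,0.1,0,0,0],[0.2,0,0.1,0,0,0],[0,0,0,0,0,0],[0,0,0,0,0,0],[0,0,0,0,0,0]])

```text
clock: 21.9
position: [530.2, -4.7, 194.3]
ee_rot: [-0.686, 0.727, -0.015, -0.017]
contact_force: [0.9, 1.2, -0.8]
gripper_width: 13.2
grasp_force: 59.6
```

Request:
play_rows(series=[[0,0,0,0,0,0],[0,0,0,0,0,0],[0,0,0,0,0,0],[0,0,0,0,0,0],[0,0,0,0,0,0],[0,0,0,0,0,0],[0,0,0,0,0,0],[0,0,0,0,0,0],[0,0,0,0,0,0],[0,0,0,0,0,0]], gripper=0.5)

```text
clock: 22.73
position: [531.0, -4.8, 194.8]
ee_rot: [-0.687, 0.727, -0.016, -0.017]
contact_force: [0.6, -0.2, -0.4]
gripper_width: 42.4
grasp_force: 0.0
```

Released with no load. Next: retreat straight up, let it settle, and look.

Request:
play_rows(series=[[0,0,2,0,0,0],[0,0,4,0,0,0],[0,0,6,0,0,0],[0,0,8,0,0,0],[0,0,10,0,0,0],[0,0,12,0,0,0],[0,0,12,0,0,0],[0,0,12,0,0,0],[0,0,10,0,0,0],[0,0,8,0,0,0],[0,0,4,0,0,0],[0,0,0,0,0,0],[0,0,0,0,0,0],[0,0,0,0,0,0],[0,0,0,0,0,0],[0,0,0,0,0,0],[0,0,0,0,0,0],[0,0,0,0,0,0],[0,0,0,0,0,0],[0,0,0,0,0,0]])

```text
clock: 24.4
position: [531.0, -4.8, 282.7]
ee_rot: [-0.687, 0.727, -0.016, -0.017]
contact_force: [-0.2, -0.4, 0.3]
gripper_width: 42.2
grasp_force: 0.0
```

Request:
play_rows(series=[[0,0,0,0,0,0],[0,0,0,0,0,0],[0,0,0,0,0,0],[0,0,0,0,0,0],[0,0,0,0,0,0],[0,0,0,0,0,0],[0,0,0,0,0,0],[0,0,0,0,0,0],[0,0,0,0,0,0],[0,0,0,0,0,0],[0,0,0,0,0,0],[0,0,0,0,0,0]])

```text
clock: 25.4
position: [531.0, -4.8, 282.8]
ee_rot: [-0.686, 0.727, -0.016, -0.017]
contact_force: [-0.2, 0.5, -0.0]
gripper_width: 43.0
grasp_force: 0.0
```

```bash
python3 - <<'E'
from h import *
a0=np.asarray(shot('scene','s5')['image'],np.int16);b=np.asarray(shot('wrist','w5')['image'],np.uint8)
a=np.asarray(get_image('scene')['image'],np.int16);print('motion',np.abs(a-a0)[150:300,220:380].mean())
a=a.astype(np.uint8)
o=np.hstack([cv2.resize(a[140:300,220:380],(400,400),interpolation=cv2.INTER_CUBIC),cv2.resize(b,(400,300))[:,:]if 0 else cv2.resize(b,(400,400))]);cv2.imwrite('pics/c7.png',o[:,:,::-1])
E
```

```text
motion 2.3410972222222224
```

View pics/c7.png

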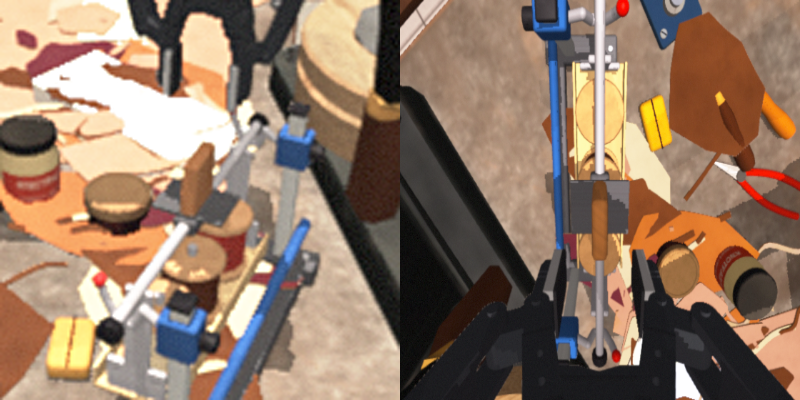

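The bar lies in both hooks, between post and red ball at each end. The gripper is clear, and the pot and wax are untouched. I'll wait briefly for any swing, then hand in.

Request:
play_rows(series=[[0,0,0,0,0,0],[0,0,0,0,0,0],[0,0,0,0,0,0],[0,0,0,0,0,0],[0,0,0,0,0,0],[0,0,0,0,0,0],[0,0,0,0,0,0],[0,0,0,0,0,0],[0,0,0,0,0,0],[0,0,0,0,0,0],[0,0,0,0,0,0],[0,0,0,0,0,0],[0,0,0,0,0,0],[0,0,0,0,0,0],[0,0,0,0,0,0],[0,0,0,0,0,0],[0,0,0,0,0,0],[0,0,0,0,0,0],[0,0,0,0,0,0],[0,0,0,0,0,0]])

```text
clock: 27.22
position: [531.0, -4.8, 282.8]
ee_rot: [-0.686, 0.727, -0.016, -0.017]
contact_force: [-0.7, -0.3, -0.3]
gripper_width: 42.9
grasp_force: 0.0
```

```bash
python3 -c "
from h import *
print(job_done())"
```

```text
the job is handed in; nothing more can be done
None
```

The carrier's bar hangs in both hooks, pressed to an estimated 8–10 N on each (about 19 N in total by the wrist force, split by the wrist moment) before release; the gripper is clear, and I handed the job in at about 27 s.

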